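Throw the cell sorter's gate and feed the waiting cells

ROBOT

A 6-joint arm with a two-finger parallel gripper is mounted at the origin on the work surface. World frame = base frame: x ahead of the robot, y to its left, z up, the work surface at z = 0. Lengths are in m, angles in rad, forces in N, time in s.
With the tool pointing down it reaches from about 0.25 to 0.8 m from the base axis. Payload 3.9 kg.
Tool frame: the origin (TCP) lies at the very end of the fingers, on their centre line; the grasp point (between the pads) lies 19 mm behind it; z points along the fingers, x is the direction in which the jaws open and shut, and the axes are right-handed (so a half turn about z gives the same grasp; the last joint's range is limited). The gripper opens to 85 mm and grips with 20 to 120 N. Pads are 22 mm wide; open, the fingers measure 114 mm over their backs; the gripper's body (76 mm by 85 mm) begins 54 mm behind the grasp point. The pads swing forward as they close: fully open they stand 13 mm farther back than shut.
Start: joints at [-1.291, 0.26, -0.138, 1.173, 0, 1.571], TCP at [0.145, -0.505, 0.231] pointing down, gripper open.
Joint ranges: [-2.78, 2.78], [-0.83, 1.72], [-1.28, 1.37], [-1.9, 2.12], [-1.57, 1.48], [-3.14, 3.14]. Speed limits (rad/s): [2.57, 2.57, 3.14, 3.14, 3.14, 3.14].

INTERFACE

Orientations are given as a unit quaternion [x, y, z, w].
In Python, from workcell import bot, eyes gives the robot as it stands. Calls block until the motion is done:
- bot.move_to(position, orientation): joint-space move of the TCP to a pose.
- bot.line_to(position, rotation=None, feed=0.15, threshold=None): straight line of the TCP; rotation=None keeps the orientation; feed is the mean speed in m/s. With threshold (N) it stops when the force on the tool has changed by that much, and returns True; else False.
- bot.move_j(angles): joint-space move.
- bot.open_jaws() and bot.gripper_close(effort=None): open the fingers fully, or close them until they stop; effort is the grip in N (None keeps the last).
- bot.wait(seconds).
- bot.inverse_kinematics(position, orientation): joint angles nearest the present ones, or None.
- bot.get_obs(): the state.
- eyes.read_camera(name): name is "side" or "top" or "wrist"; returns a dict with "img" (480x640x3 uint8, blue, green, red), "fx", "fy", "cx", "cy" (pixels), "pose" (4x4, takes a point from camera to world coordinates); the wrist camera has in their place "mount" (4x4, takes a point from camera to tool coordinates, whose origin is the TCP and whose axes are the tool frame's). Camera axes: x right, y up, looking along -z (the intrinsics and any distortion apply to the point x, -y, -z); pixel columns grow to the right and rows downward; lengths in m; the calibration is good to about 2 mm. The wrist camera is an equidistant fisheye: a pixel r from the principal point sees the ray r / f radians off the axis. A picture is of the moment at which its call begins: read the wrist's pose just before it. There is no depth.
A pose or a line that the arm cannot do raises bot.MotionError and nothing moves.
- bot.close_job(): hands the job in, once; it reports no verdict.
The state is a dict: "time": time; "joints": joint angles; "qvel": joint speeds; "joint_torque": joint torques, N m; "position": TCP position; "tool_rot": TCP orientation; "ft_force": force on the tool from outside, world axes, zero at the start; "torque": the same for the moment, N m; "opening": finger opening in m.
Only numpy, scipy, OpenCV 4.12 (cv2) and the standard library are available. Lean on these libraries where they do the work, as an engineer would, in place of code of your own. Each camera call takes 0.05 s, during which the arm holds its last target.

TASK

The left rack of the battery-cell sorter is full, so with your fingertips rock its seesaw gate fully over by pressing down the raised right-hand pad of the rocker bar. Then push the three cells waiting on the feed shelf over the shelf's edge, so that they drop onto the gate and run down the right-hand chute into the empty rack. Pick nothing up, and leave the cells in the full rack and everything else on the bench as they are.

Things in the scene. Friction and masses are not known exactly. Their poses are not given: they have to be found in the camera images.
- sorter: Cell sorter fixed on the bench: plywood board 220 x 640 x 12 mm with aluminium chutes. Origin: on the bench under the gate's pivot; x points away from the robot, y to the robot's left, z up (turned some degrees). Lanes run along y, 67 mm wide (x = -34 to 34). The gate, a seesaw plate 118 mm long in y on a shaft along x, 122 mm up, feeds a chute at each end. Left means +y, right -y.
- gate (a joint): Angle of the gate and its rocker bar, rad: -0.32 = fully over to the left (left ends down, cells run left), 0 = level, +0.32 = fully over to the right (right ends down, cells run right). It starts with the left ends down. The pivot is stiff: about 1.2 N on a pad moves it, and it stays where it is left.
- pad_right (a point): Centre of the top of the right-hand black finger pad (30 mm in x, 36 mm in y) of the rocker bar, a 196 mm bar on the gate's shaft, outside the lane on the robot's side (sorter x = -67 mm), pads 88 mm either side of the pivot. Moves with the gate: 162 mm above the bench when fully raised, 107 mm with the gate fully over to the right.
- pad_left (a point): The same point on the left-hand pad, at the rocker bar's +y end.
- shelf_edge (a point): Middle of the free edge of the feed shelf, at sorter y = 17 mm, 170 mm above the bench. The shelf stands over the left half of the gate; its nearly level floor runs back from here in +y. Cells are pushed in the sorter's -y direction over this edge and drop 40 mm onto the gate. Rails 10 mm high stand along its sides at x = +-35 mm.
- shelf_rear (a point): Middle of the rear end of the shelf's floor, sorter y = 115 mm, 167 mm above the bench. Two tabs 4 mm high (3 mm thick in y) stand here at the corners (x beyond +-25 mm) and hold the last cell; the 50 mm between them is open, so a finger can come down behind the last cell, low over the floor. Behind (greater y) there is nothing down to the left chute.
- throat (a point): Centre of the throat's mouth, above the pivot, 197 mm above the bench: a 36 mm gap from the shelf's edge to an upright plate at sorter y = -20 mm, with clear cheeks at x = +-35 mm (y = -21 to 31 mm), none higher than 197 mm. Cells drop through it onto the gate.
- empty_rack (a point): Middle of the empty right-hand rack, on its sloping floor 46 mm above the bench, 252 mm right of the pivot, at the foot of the right-hand chute; end stop at y = -290 mm. Fixed to the sorter. The full left rack is its mirror image.
- cell_1: Waiting cell nearest the shelf's edge: battery cell, a blue cylinder 26 mm in diameter and 65 mm long, about 92 g, lying along the sorter's x axis; origin at its centre. Smooth; rolls easily along the sorter's y. The three lie side by side, touching, the last one against the rear tabs.
- cell_2: The middle waiting cell, same as cell_1.
- cell_3: The last waiting cell, against the rear tabs, same as cell_1.
- full_1: Cell no. 1 in the full left rack, same kind as cell_1, origin at its centre; leave it there.
- full_2: Cell no. 2 in the full left rack, same kind as cell_1, origin at its centre; leave it there.
- full_3: Cell no. 3 in the full left rack, same kind as cell_1, origin at its centre; leave it there.
- full_4: Cell no. 4 in the full left rack, same kind as cell_1, origin at its centre; leave it there.
- hex_driver: Bystander: hex driver, 170 mm long, 17 mm thick, lying on the sorter's board in front of the left chute; origin under its middle.
- grease_jar: Bystander: small white jar, 38 mm wide, 34 mm high, on the sorter's board at the right; origin under it.
- wheel_a: Bystander: black model-car wheel lying flat, 96 mm wide, 34 mm high; origin under its centre.
- wheel_b: Bystander: a second such wheel.
- spray_can: Bystander: spray can, 64 mm wide, 179 mm high; origin under its centre.
- towel_roll: Bystander: standing roll of blue paper towel, 110 mm wide, 200 mm high; origin under its centre.
- tape_roll: Bystander: green roll of tape lying flat, 90 mm wide, 24 mm high; origin under its centre.
Not all that is in view belongs to the job. What is shaped like the cell_2 but brown or turquoise is not meant.

How it is judged:
On the way, in this order (a step that is already met when the one before it is completed fails the run):
1. the gate is rocked fully over to the right while the three waiting cells are still on the shelf (value of joint gate above 0.27 rad and height (world z) of each of cell_1, cell_2, cell_3 above 0.172 m), for 0.2 s.
2. all three waiting cells have run into the right-hand rack (y of each of cell_1, cell_2, cell_3 in the frame of sorter below -0.19 m), for 0.2 s.
At the end, for the whole second after the job is handed in: The gate is over to the right (joint above 0.25 rad of 0.32), the three cells lie at rest in the right-hand rack (190 to 292 mm right of the pivot, between its walls), and the four cells of the left rack are where they were (within 15 mm) (all of step 2 and value of joint gate above 0.25 rad and y of each of cell_1, cell_2, cell_3 in the frame of sorter above -0.292 m and z of each of cell_1, cell_2, cell_3 in the frame of sorter below 0.095 m and linear speed of each of cell_1, cell_2, cell_3 below 0.03 m/s and distance of each of full_1, full_2, full_3, full_4 from where it was at the start of the episode below 0.015 m); the robot touches nothing.
It fails at once if a waiting cell is lifted (more than about 17 mm above its place on the shelf) or taken out of the lane sideways (height (world z) of any of cell_1, cell_2, cell_3 above 0.2 m or x of any of cell_1, cell_2, cell_3 in the frame of sorter above 0.02 m or x of any of cell_1, cell_2, cell_3 in the frame of sorter below -0.02 m).
It fails at once if a waiting cell goes down the left chute or off the back of the shelf ((y of cell_1 in the frame of sorter above 0.06 m and z of cell_1 in the frame of sorter below 0.14 m) or (y of cell_2 in the frame of sorter above 0.06 m and z of cell_2 in the frame of sorter below 0.14 m) or (y of cell_3 in the frame of sorter above 0.06 m and z of cell_3 in the frame of sorter below 0.14 m)).
It fails at once if a cell of the full rack is disturbed (moved more than 15 mm) (distance of any of full_1, full_2, full_3, full_4 from where it was at the start of the episode above 0.015 m).
It fails at once if a bystander is lifted or moved more than 25 mm (distance of any of hex_driver, grease_jar, wheel_a, wheel_b, spray_can, towel_roll, tape_roll from where it was at the start of the episode above 0.025 m).
It also fails if it takes over 45 s, if anything falls off the work surface, if the arm or the gripper's body presses on something with over 40 N, if the wrist force passes 120 N, or if a joint passes its speed limit or range.

## Working session

There is one attempt and no reset: what is moved stays moved. The work goes in short steps, each a Python script; the robot and the scene stay as the last script left them, time stands still between calls to the robot, and variables do not carry over. Pictures are saved under pics/ and viewed, and the job is handed in when it is done.

```bash
ls; mkdir -p pics; python3 - <<'E'
from workcell import bot, eyes
import cv2, numpy as np
np.set_printoptions(precision=4,suppress=True)
for n in ("side","top","wrist"):
    o=bot.get_obs() if n=="wrist" else None
    c=eyes.read_camera(n); cv2.imwrite(f"pics/{n}0.png",c["img"])
    print(n,[c[k] for k in("fx","fy","cx","cy")]); print(c.get("pose",c.get("mount"))); print([k for k in c])
o=bot.get_obs(); print(o)
E
```

```text
pics
side [570.8225484078192, 570.8225484078192, 305.6826634684149, 235.90417845155352]
[[ 0.9858  0.0747 -0.1507  0.2569]
 [-0.1679  0.491  -0.8549 -1.3173]
 [ 0.0101  0.868   0.4965  0.8818]
 [ 0.      0.      0.      1.    ]]
['img', 'fx', 'fy', 'cx', 'cy', 'pose']
top [462.996058682909, 462.996058682909, 319.5696284754013, 242.60037695120786]
[[ 0.0105  0.9885 -0.151   0.3202]
 [-0.9999  0.0116  0.0061 -0.0054]
 [ 0.0078  0.1509  0.9885  1.2131]
 [ 0.      0.      0.      1.    ]]
['img', 'fx', 'fy', 'cx', 'cy', 'pose']
wrist [371.64829954431775, 371.64829954431775, 319.0406165245817, 238.3390093155667]
[[ 1.      0.0009  0.0005  0.0001]
 [ 0.001  -0.9592 -0.2829 -0.0715]
 [ 0.0002  0.2829 -0.9592 -0.1426]
 [ 0.      0.      0.      1.    ]]
['img', 'fx', 'fy', 'cx', 'cy', 'mount']
{'time': 0.15, 'joints': array([-1.291 ,  0.2605, -0.1391,  1.1727,  0.    ,  1.5708]), 'qvel': array([ 0.0002, -0.0021,  0.003 ,  0.0005, -0.0011,  0.0003]), 'joint_torque': array([  0.0005, -40.6006,  25.4166,   0.0127,  -0.0001,  -0.    ]), 'position': array([ 0.1448, -0.5041,  0.2307]), 'tool_rot': array([ 0.7988, -0.6016, -0.0006, -0.0005]), 'ft_force': array([-0.3486,  0.2327,  1.3684]), 'torque': array([-0.029 ,  0.0599,  0.0565]), 'opening': 0.08544814158180708}
```

View pics/side0.png

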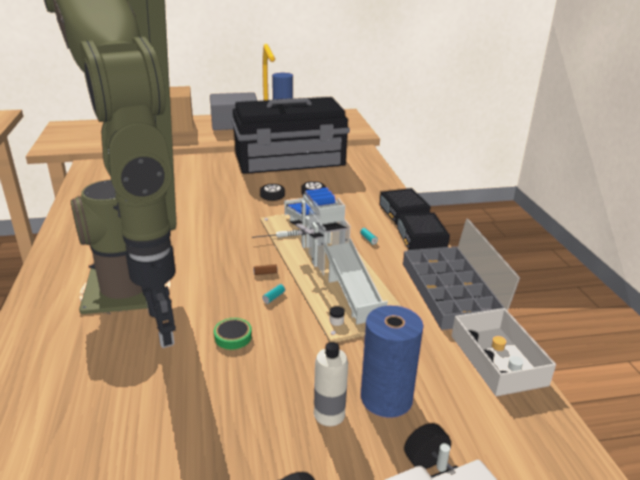

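View pics/top0.png

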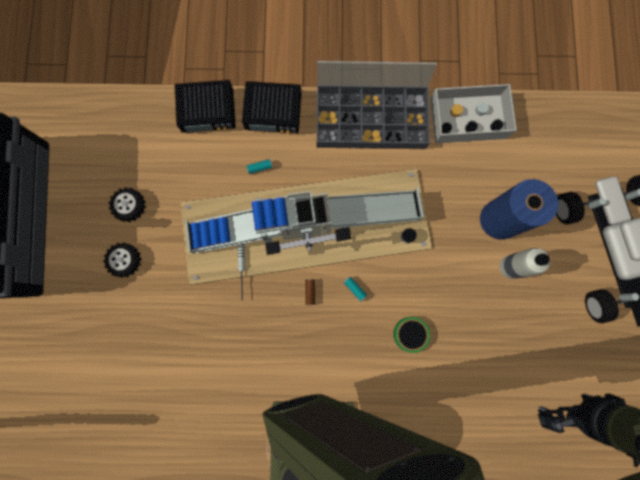

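```bash
python3 -c "
import cv2
a=cv2.imread('pics/top0.png')[90:390,180:440] if 0 else cv2.imread('pics/top0.png')
"
```

```text
(no output)
```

The top view shows the sorter board at about (180–430, 170–285), with the blue waiting cells at about (268, 214) and the black pads at about (273, 247) and (343, 234). The side view looks from the −y end. I'll zoom in and fix the sorter's pose.

```bash
cat > h.py <<'E'
import cv2, numpy as np
from scipy.spatial.transform import Rotation as R
np.set_printoptions(precision=4,suppress=True)
def ray(c,u,v):
    d=np.array([(u-c["cx"])/c["fx"],-(v-c["cy"])/c["fy"],-1.]); P=c["pose"]
    return P[:3,3],P[:3,:3]@d
def onz(c,u,v,z):
    o,d=ray(c,u,v); return o+d*(z-o[2])/d[2]
def proj(c,p):
    P=c["pose"]; q=P[:3,:3].T@(np.asarray(p)-P[:3,3]); return c["cx"]-c["fx"]*q[0]/q[2], c["cy"]+c["fy"]*q[1]/q[2]
E
python3 - <<'E'
from workcell import eyes
from h import *
import pickle
c=eyes.read_camera("top"); s=eyes.read_camera("side")
pickle.dump((c,s),open("cams.pkl","wb"))
cv2.imwrite("pics/topz.png",cv2.resize(c["img"][160:300,170:440],None,fx=2.9,fy=2.9,interpolation=cv2.INTER_CUBIC))
cv2.imwrite("pics/sidez.png",cv2.resize(s["img"][170:345,240:410],None,fx=3.4,fy=3.4,interpolation=cv2.INTER_CUBIC))
h=cv2.cvtColor(c["img"],cv2.COLOR_BGR2HSV)
for p in [(190,275),(300,260),(420,240),(300,330),(330,187),(200,150)]: print(p,h[p[1],p[0]])
m=cv2.inRange(h,(100,140,60),(125,255,255)); m[:,:180]=0;m[:,440:]=0
n,l,st,ce=cv2.connectedComponentsWithStats(m)
print(st,ce)
E
```

```text
(190, 275) [ 20 103 164]
(300, 260) [ 19 102 172]
(420, 240) [ 19 103 126]
(300, 330) [ 15 123 154]
(330, 187) [ 19 103 164]
(200, 150) [ 15 124 169]
[[     0      0    640    480 305436]
 [   253    198     35     31    856]
 [   190    218     40     30    908]] [[319.968  239.595 ]
 [269.465  213.1051]
 [209.2456 232.4416]]
```

View pics/topz.png

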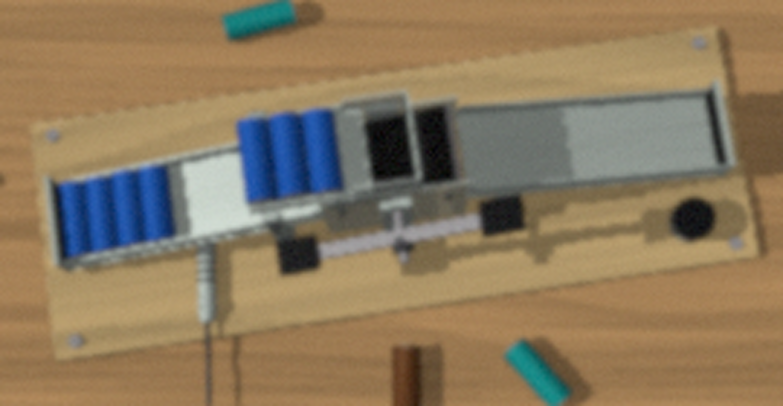

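View pics/sidez.png

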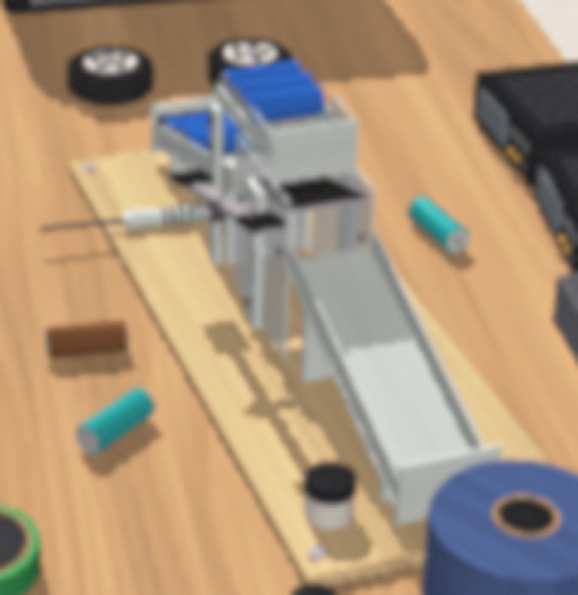

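```bash
cat > loc.py <<'E'
from h import *
import pickle
c,s=pickle.load(open("cams.pkl","rb"))
img=cv2.GaussianBlur(c["img"],(3,3),0)
h=cv2.cvtColor(img,cv2.COLOR_BGR2HSV)
m=cv2.inRange(h,(18,60,80),(24,118,255)); m[:160]=0;m[300:]=0;m[:,:170]=0;m[:,445:]=0
m=cv2.morphologyEx(m,cv2.MORPH_CLOSE,np.ones((5,5)))
n,l,st,ce=cv2.connectedComponentsWithStats(m); k=1+np.argmax(st[1:,4]); m=np.uint8(l==k)*255
cs,_=cv2.findContours(m,cv2.RETR_EXTERNAL,cv2.CHAIN_APPROX_NONE); cs=max(cs,key=cv2.contourArea)
hull=cv2.convexHull(cs)[:,0].astype(float)
# pixels -> plane z=.012
P=np.array([onz(c,u,v,.012)[:2] for u,v in hull])
r=cv2.minAreaRect(P.astype(np.float32)*1000); print("rect",r)
P2=cv2.boxPoints(r); print(P2)
v=m[150:310,160:450]; cv2.imwrite("pics/mask.png",cv2.resize(v,None,fx=2.5,fy=2.5))
for name,(lo,hi) in {"wait":((253,198),(288,229)),"full":((190,218),(230,248))}.items():
    mb=cv2.inRange(cv2.cvtColor(c["img"],cv2.COLOR_BGR2HSV),(100,140,60),(125,255,255))
    mm=np.zeros_like(mb); mm[lo[1]:hi[1],lo[0]:hi[0]]=mb[lo[1]:hi[1],lo[0]:hi[0]]
    pts=np.argwhere(mm)[:,::-1].astype(np.float32); rr=cv2.minAreaRect(pts); print(name,rr)
    z=.168+.022 if name=="wait" else .075
    print([onz(c,*p,z) for p in cv2.boxPoints(rr)], onz(c,*rr[0],z))
g=c["img"].max(2)
for name,(u,v) in {"padL":(273,247),"padR":(343,234)}.items():
    w=g[v-14:v+14,u-14:u+14]<60
    n,l,st,ce=cv2.connectedComponentsWithStats(np.uint8(w)); k=1+np.argmin([np.hypot(*(ce[i]-14)) for i in range(1,n)])
    q=ce[k]+[u-14,v-14]; print(name,st[k],q,onz(c,*q,.162 if name=="padR" else .107))
E
python3 loc.py
```

```text
rect ((550.2625732421875, 25.68353271484375), (223.3377227783203, 644.2798461914062), 9.109322547912598)
[[ 389.0013  326.0814]
 [ 491.0029 -310.0728]
 [ 711.5239 -274.7143]
 [ 609.5223  361.4399]]
wait ((269.4999694824219, 213.0), (27.0114803314209, 32.38549041748047), 81.8698959350586)
[array([0.5678, 0.1431, 0.19  ]), array([0.5794, 0.0709, 0.19  ]), array([0.5178, 0.0609, 0.19  ]), array([0.5065, 0.1326, 0.19  ])] [0.5427 0.1019 0.19  ]
full ((209.191650390625, 232.3348846435547), (24.254289627075195, 39.149192810058594), 79.50852966308594)
[array([0.5373, 0.3171, 0.075 ]), array([0.5566, 0.2219, 0.075 ]), array([0.4963, 0.2085, 0.075 ]), array([0.4773, 0.303 , 0.075 ])] [0.5167 0.2627 0.075 ]
padL [  7   9  14  12 135] [272.1778 247.0889] [0.4769 0.1019 0.107 ]
padR [  7   8  14  13 149] [342.6779 233.5906] [ 0.5024 -0.065   0.162 ]
```

View pics/mask.png

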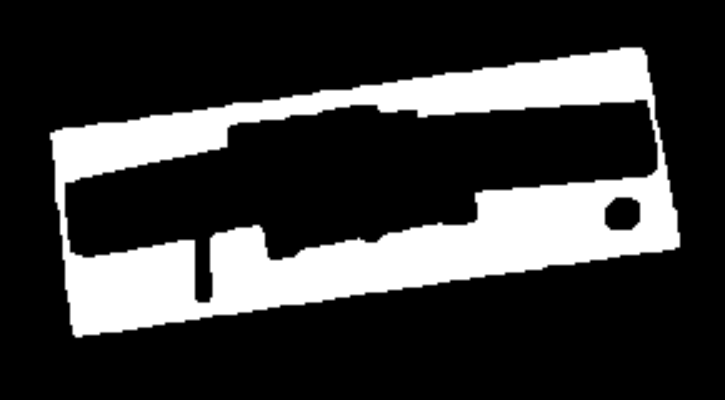

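```bash
cat >> h.py <<'E'
O=np.array([.5555,.0265,0]); YAW=np.deg2rad(9.0)
RS=R.from_euler('z',YAW)
def S(x,y,z): return O+RS.apply([x,y,z])
E
cat > ov.py <<'E'
from h import *
def overlay(c,name,ang=-.32):
    im=c["img"].copy(); im=cv2.resize(im,None,fx=4,fy=4,interpolation=cv2.INTER_CUBIC)
    def pad(sgn):
        y,z=sgn*88,13; a=-ang
        return -67,(y*np.cos(a)+z*np.sin(a)), 122+(-y*0+0)+(z*np.cos(a)-y*np.sin(a))
    pts={"pr":pad(-1),"pl":pad(1),"e":(0,17,170),"eL":(-35,17,170),"eR":(35,17,170),"thr1":(-35,-20,197),"thr2":(35,-20,197),"rear":(0,115,167),
      "c3a":(-32.5,100,193),"c3b":(32.5,100,193),"c1a":(-32.5,48,195),"c1b":(32.5,48,195),"stopR":(0,-290,46),"b1":(-115,320,12),"b2":(105,320,12),"b3":(105,-320,12),"b4":(-115,-320,12)}
    for k,p in pts.items():
        u,v=proj(c,S(*[q/1000 for q in p])); u=int(4*u+2);v=int(4*v+2)
        cv2.circle(im,(u,v),5,(0,0,255),1); cv2.circle(im,(u,v),1,(0,255,0),-1)
    x0,y0,w,hh=(175,165,265,125) if name.startswith("top") else (245,170,170,150)
    z=im[4*y0:4*(y0+hh),4*x0:4*(x0+w)]
    k=min(800/z.shape[1],600/z.shape[0]); cv2.imwrite(f"pics/ov_{name}.png",cv2.resize(z,None,fx=k,fy=k))
E
python3 - <<'E'
import pickle
from ov import *
c,s=pickle.load(open("cams.pkl","rb")); overlay(c,"top"); overlay(s,"side")
E
```

```text
(no output)
```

View pics/ov_top.png

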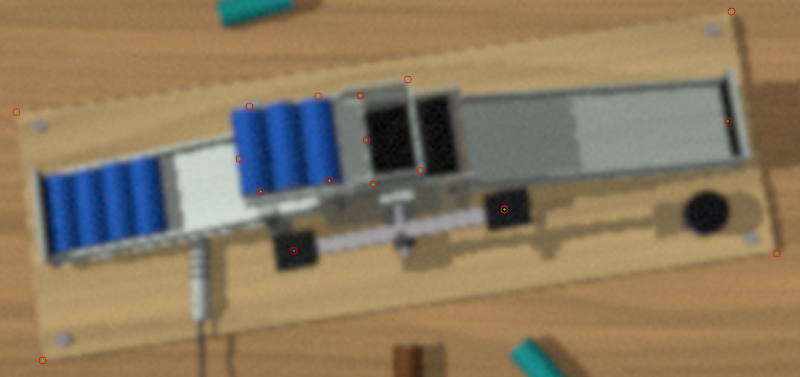

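View pics/ov_side.png

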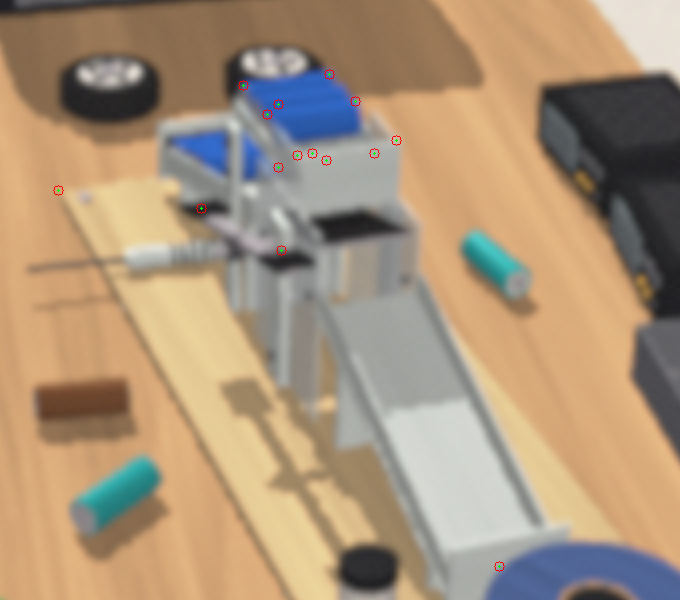

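```bash
sed -i 's/^O=.*YAW/O=np.array([.556,.0255,0]); YAW/' h.py; cat >> h.py <<'E'
c_,s_=np.cos(YAW),np.sin(YAW)
Q=R.from_matrix(np.array([[c_,s_,0],[s_,-c_,0],[0,0,-1]])).as_quat()
E
python3 - <<'E'
from workcell import bot
from h import *
import pickle
c,s=pickle.load(open("cams.pkl","rb"))
print("can",onz(c,530,262,.17),"towel",onz(c,535,202,.2))
for p in [(-.067,-.09,.28),(-.067,-.09,.107),(0,.142,.25),(0,.142,.176),(0,.033,.176)]:
    print(p,S(*p),bot.inverse_kinematics(S(*p),Q))
bot.gripper_close(60)
p=bot.get_obs()["position"]; bot.line_to([p[0],p[1],.30],feed=.2)
bot.move_to(S(-.067,-.09,.28),Q)
o=bot.get_obs();print(o["time"],o["position"],o["opening"],o["ft_force"])
from workcell import eyes
c=eyes.read_camera("wrist"); cv2.imwrite("pics/w1.png",c["img"])
c=eyes.read_camera("top"); cv2.imwrite("pics/t1.png",cv2.resize(c["img"][140:320,150:450],None,fx=2.6,fy=2.6))
E
```

```text
can [ 0.4406 -0.4906  0.17  ] towel [ 0.5732 -0.4959  0.2   ]
(-0.067, -0.09, 0.28) [ 0.5039 -0.0739  0.28  ] [-0.1456  0.2168 -0.0694  1.2845  0.      1.2682]
(-0.067, -0.09, 0.107) [ 0.5039 -0.0739  0.107 ] [-0.1456  0.3208 -0.3971  0.8529  0.      1.2682]
(0, 0.142, 0.25) [0.5338 0.1658 0.25  ] [ 0.3011  0.3119 -0.0155  1.2434  0.      1.7148]
(0, 0.142, 0.176) [0.5338 0.1658 0.176 ] [ 0.3011  0.3458 -0.1616  1.0634  0.      1.7148]
(0, 0.033, 0.176) [0.5508 0.0581 0.176 ] [ 0.1051  0.3375 -0.1742  1.0591  0.      1.5188]
3.525 [ 0.5038 -0.0747  0.28  ] 5.525841466809329e-06 [-0.6117 -0.3348  0.3155]
```

View pics/w1.png

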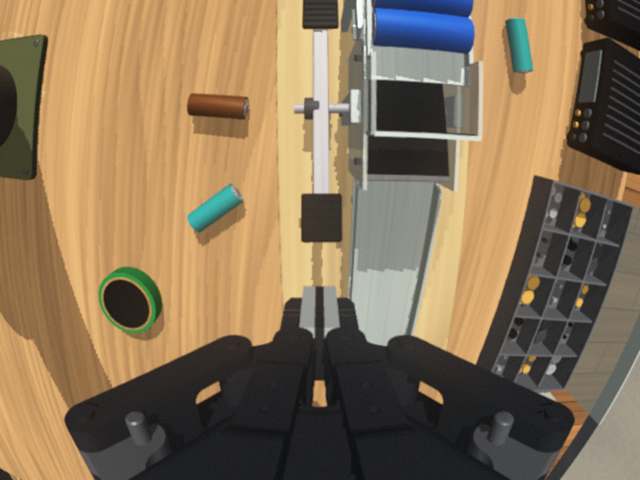

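View pics/t1.png

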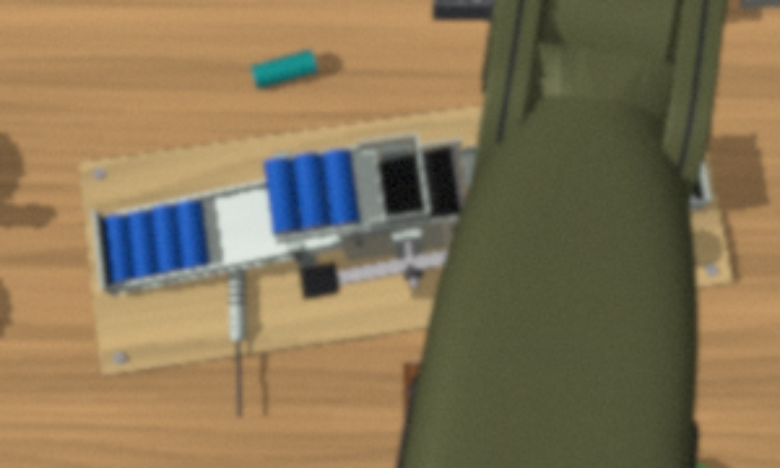

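The wrist view shows the right pad at about (321, 217), in line with the closed fingertips at (320, 300). The shelf cells are at about (423, 30). I'll check the pad position with a wrist ray and then press.

```bash
cat >> h.py <<'E'
def wray(c,o,u,v):
    du,dv=u-c["cx"],v-c["cy"]; r=np.hypot(du,dv); th=r/c["fx"]
    d=np.array([np.sin(th)*du/r,-np.sin(th)*dv/r,-np.cos(th)])
    M=c["mount"]; T=R.from_quat(o["tool_rot"]).as_matrix()
    return o["position"]+T@M[:3,3], T@M[:3,:3]@d
def wz(c,o,u,v,z):
    p,d=wray(c,o,u,v); return p+d*(z-p[2])/d[2]
def toS(p): return RS.inv().apply(np.asarray(p)-O)
E
python3 - <<'E'
from workcell import bot,eyes
from h import *
o=bot.get_obs(); c=eyes.read_camera("wrist")
print("pad",toS(wz(c,o,321,217,.162)))
print("edge cell1 front",toS(wz(c,o,423,52,.184)))
hit=bot.line_to(S(-.067,-.091,.175),feed=.15); f0=bot.get_obs()["ft_force"]
hit=bot.line_to(S(-.067,-.091,.104),feed=.05,threshold=14)
o=bot.get_obs(); print(hit,o["time"],toS(o["position"]),o["ft_force"]-f0)
s=eyes.read_camera("side"); cv2.imwrite("pics/s2.png",cv2.resize(s["img"][170:320,220:420],None,fx=4,fy=4,interpolation=cv2.INTER_CUBIC))
E
```

```text
pad [-0.0663 -0.0799  0.162 ]
edge cell1 front [-0.0002  0.036   0.184 ]
True 5.7833 [-0.0673 -0.0904  0.1074] [-0.9916  1.0561  5.953 ]
```

View pics/s2.png

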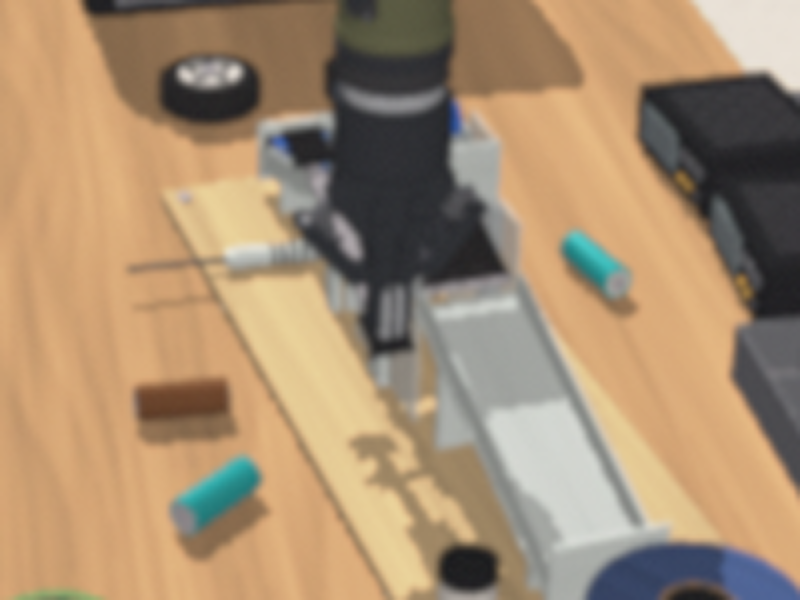

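The arm stopped on force with the tip at z = 0.107, so the gate looks to be at its end stop. The side view shows the left pad raised at about (310, 145). Next I'll lift off and move behind the shelf.

```bash
python3 - <<'E'
from workcell import bot,eyes
from h import *
bot.wait(.3)
bot.line_to(S(-.067,-.091,.27),feed=.2)
bot.move_to(S(0,.145,.27),Q)
o=bot.get_obs(); print(o["time"],toS(o["position"]))
c=eyes.read_camera("wrist"); cv2.imwrite("pics/w3.png",c["img"])
t=eyes.read_camera("top"); cv2.imwrite("pics/t3.png",cv2.resize(t["img"][160:300,170:440],None,fx=2.9,fy=2.9))
s=eyes.read_camera("side"); cv2.imwrite("pics/s3.png",cv2.resize(s["img"][170:320,220:420],None,fx=4,fy=4,interpolation=cv2.INTER_CUBIC))
E
```

```text
8.0667 [-0.0004  0.1441  0.2695]
```

View pics/w3.png

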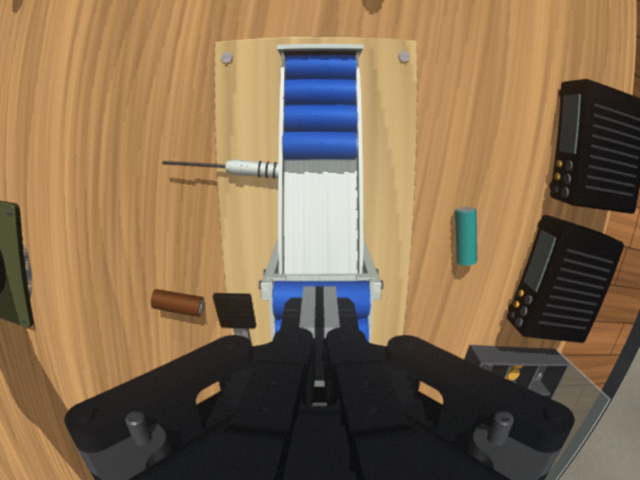

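View pics/s3.png

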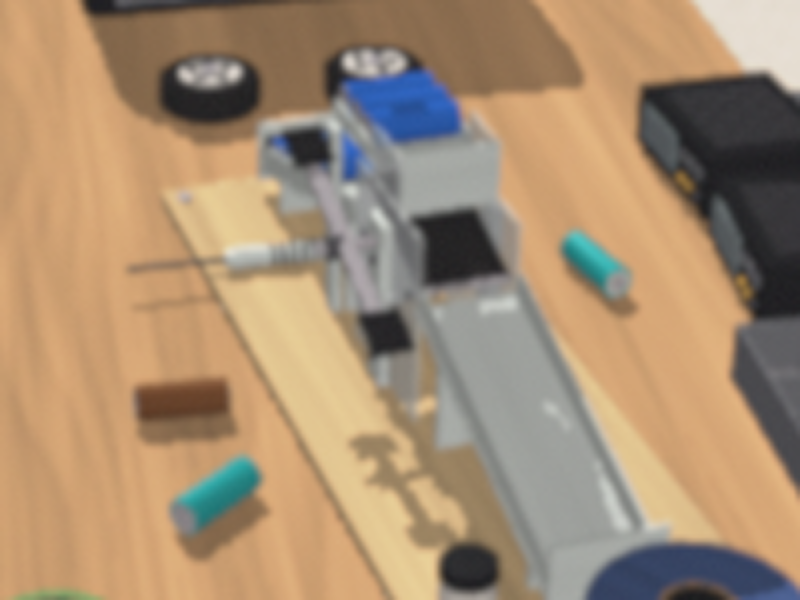

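View pics/t3.png

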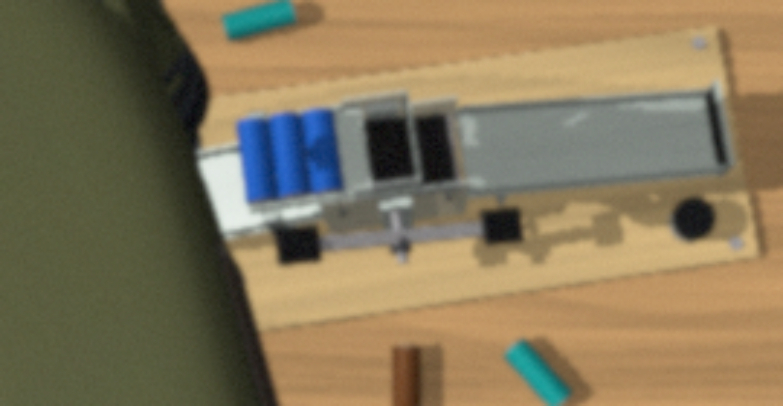

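```bash
python3 - <<'E'
from workcell import bot,eyes
from h import *
import pickle
t,s=pickle.load(open("cams.pkl","rb"))
def tri(a,b):
    p,d=ray(t,*a); q,e=ray(s,*b); k=np.linalg.lstsq(np.c_[d,-e],q-p,rcond=None)[0]
    return toS((p+k[0]*d+q+k[1]*e)/2), np.linalg.norm(p+k[0]*d-q-k[1]*e)
L=tri((273.1,244.1),(297,206.5)); Rr=tri((342.8,237.6),(316.5,253.3)); print(L,Rr)
d=L[0]-Rr[0]; print("angle",np.arctan2(d[2],d[1]))
o=bot.get_obs(); c=eyes.read_camera("wrist")
print("tabs row 277:",toS(wz(c,o,320,277,.171)),"cell3 rear",toS(wz(c,o,290,284,.18)))
print("cell3 ends",toS(wz(c,o,272,296,.18)),toS(wz(c,o,370,296,.18)))
E
```

```text
(array([-0.0658,  0.0806,  0.1587]), np.float64(0.003645889631098313)) (array([-0.0655, -0.0852,  0.1017]), np.float64(0.0032958020976890444))
angle 0.331187314311717
tabs row 277: [-0.0001  0.1156  0.171 ] cell3 rear [-0.0206  0.1142  0.18  ]
cell3 ends [-0.0334  0.105   0.18  ] [0.0346 0.1047 0.18  ]
```

The gate angle triangulates to about 0.33 rad, which is fully over. Cell 3's rear side and the rear tabs measure within about 3 mm of the model. Now I'll lower the fingers behind it and push in stages.

```bash
python3 - <<'E'
from workcell import bot,eyes
from h import *
bot.line_to(S(0,.143,.21),feed=.2)
print(bot.line_to(S(0,.143,.177),feed=.08,threshold=8))
f0=bot.get_obs()["ft_force"]
for i,y in enumerate((.087,.061)):
    hit=bot.line_to(S(0,y,.177),feed=.05,threshold=8)
    o=bot.get_obs(); print(hit,o["time"],toS(o["position"]),o["ft_force"]-f0)
    if hit: break
    bot.wait(.5)
    t=eyes.read_camera("side"); cv2.imwrite(f"pics/s4_{i}.png",cv2.resize(t["img"][170:320,220:420],None,fx=3,fy=3))
E
python3 -c "
import cv2;cv2.imwrite('pics/s4.png',cv2.resize(cv2.hconcat([cv2.imread('pics/s4_%d.png'%i) for i in (0,1)]),None,fx=.66,fy=.66))"
```

```text
False
False 10.5417 [-0.0001  0.0872  0.1769] [-0.8203  0.4357 -0.1707]
False 11.7583 [-0.0001  0.0607  0.1769] [-0.0683  0.5726  0.2195]
```

View pics/s4.png

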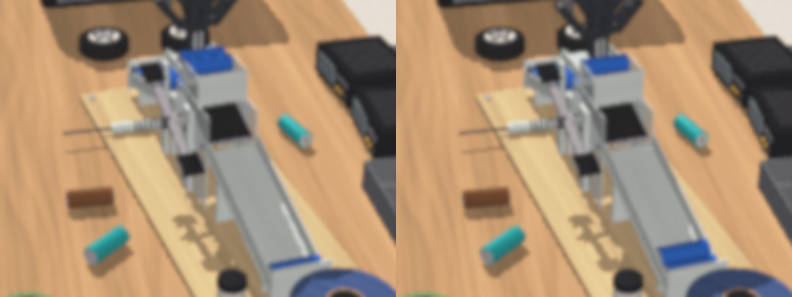

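The first frame shows one cell in the right rack at about (300, 262). The second shows two there, with the last cell still on the shelf at about (608, 65). I'll push the last one.

```bash
python3 - <<'E'
from workcell import bot,eyes
from h import *
f0=bot.get_obs()["ft_force"]
hit=bot.line_to(S(0,.032,.177),feed=.05,threshold=8)
o=bot.get_obs(); print(hit,o["time"],toS(o["position"]),o["ft_force"]-f0)
bot.wait(.6)
t=eyes.read_camera("side"); cv2.imwrite("pics/s5.png",cv2.resize(t["img"][170:345,220:420],None,fx=3.4,fy=3.4))
E
```

```text
False 13.0417 [-0.      0.0319  0.177 ] [ 0.5854  0.9176 -0.0282]
```

View pics/s5.png

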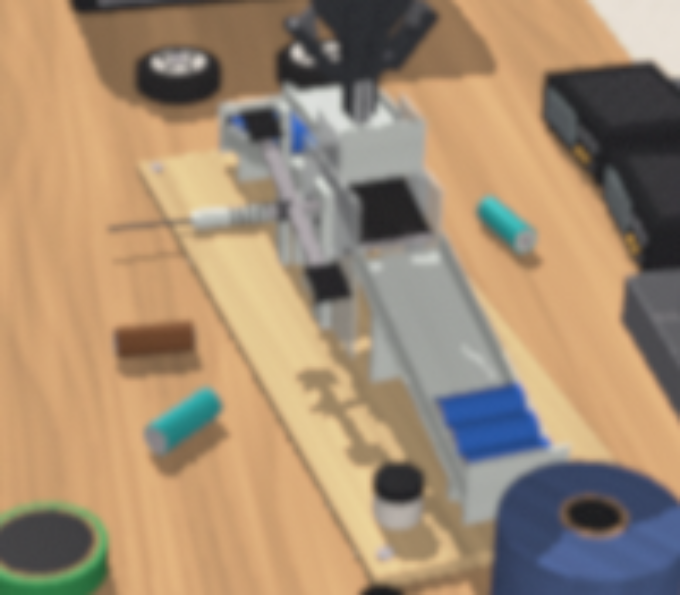

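The shelf is empty, and cells show in the right rack at about (490, 420), where the end stop partly hides them. I'll back off and check from the top.

```bash
python3 - <<'E'
from workcell import bot,eyes
from h import *
bot.line_to(S(0,.035,.29),feed=.2)
bot.move_to([.35,.05,.32],Q)
bot.wait(.3)
o=bot.get_obs(); print(o["time"],o["position"],o["ft_force"])
t=eyes.read_camera("top"); cv2.imwrite("pics/t6.png",cv2.resize(t["img"][90:390,100:560],None,fx=1.7,fy=1.7))
h=cv2.cvtColor(t["img"],cv2.COLOR_BGR2HSV); m=cv2.inRange(h,(100,140,60),(125,255,255)); m[:,:180]=0;m[:,440:]=0
n,l,st,ce=cv2.connectedComponentsWithStats(m)
for i in range(1,n):
    if st[i,4]>30: print(st[i],ce[i],toS(onz(t,*ce[i],.075)))
c=eyes.read_camera("wrist"); cv2.imwrite("pics/w6.png",c["img"])
E
```

```text
15.5333 [0.3509 0.0501 0.3196] [0.2101 0.2497 0.7092]
[387 192  32  26 661] [402.2481 204.5643] [-0.0013 -0.2483  0.075 ]
[190 218  40  30 830] [208.6723 231.6554] [0.0002 0.2415 0.075 ]
```

View pics/t6.png

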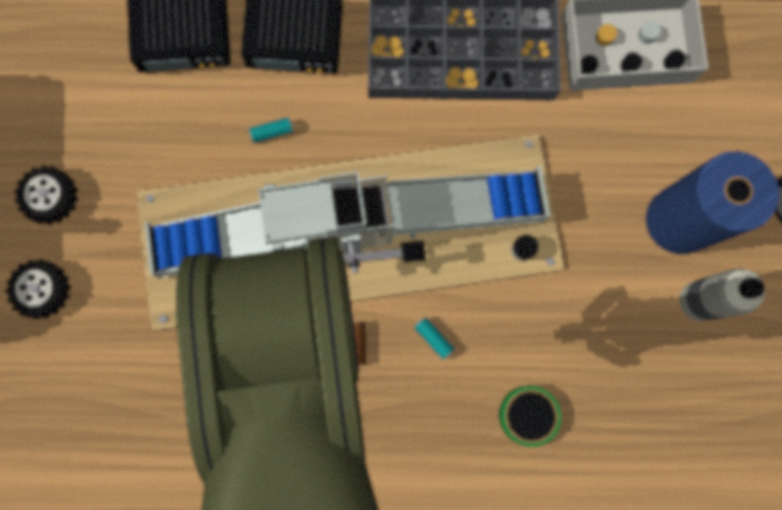

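View pics/w6.png

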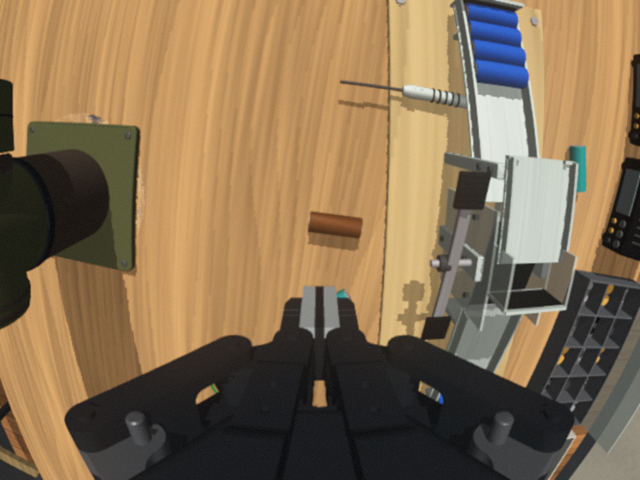

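The top view shows three cells in the right rack at about (514, 195), the shelf empty, and the four full-rack cells and bystanders in place. The wrist view shows the left pad still raised at (473, 190). I'm handing in.

```bash
python3 -c "
from workcell import bot
print(bot.close_job())"
```

```text
the job is handed in; nothing more can be done
None
```

I rocked the gate fully over to the right and pushed the three waiting cells off the shelf one at a time. All three ran down the right-hand chute into the empty rack. I handed the job in at about 15.6 s of the 45 s, but `close_job()` gives no verdict.

**Gate:** I pressed the raised right pad with the closed fingertips until the arm stopped on force with the tip at z = 0.107 m. Triangulating the two pads then gave about 0.33 rad, against a stop of 0.32. The rays missed each other by about 3 mm, so this only shows it was at its stop. After the pushes I checked it by eye only, and the last wrist picture still showed the left pad raised.

**Cells:** In the last top view the three cells lay together in the right rack, their centre about 248 mm right of the pivot. The shelf was empty. I did not measure their speed, but nothing suggested they were still moving.

**Everything else:**
- The four cells in the full rack looked unmoved.
- The bystanders in view looked in place. The hex driver was hidden by the arm in the last top view but looked unmoved in the wrist view.
- The arm was clear of everything at hand-in.

No check failed. The only disagreement was that the waiting cells sat about 3 mm further back than I first assumed, because they rest over the low rear tabs. I corrected for that before pushing.

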